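# Index the lid-decorating turntable to its next notch

### The arm

A 7-joint arm with a two-finger parallel gripper is mounted at the origin on the work surface; the furniture and walls round the work are solid. World frame = base frame: x ahead of the robot, y to its left, z up, the work surface at z = 0. Lengths are in m, angles in degrees, forces in N, time in s.
With the tool pointing down it reaches from about 0.425 to 0.875 m from the base axis. Payload 8.4 kg.
Tool frame: the origin (TCP) lies between the finger pads; the fingertips stand r.tip_reach ahead of it and the grasp point (between the pads) lies 3 mm ahead of it (r.tip_reach is the distance from the TCP to the fingertips, in m); z points along the fingers, y is the line along which they close (so a half turn about z gives the same grasp; the last joint's range is limited). The gripper opens to 87 mm and grips with 3 to 60 N. Pads are 19 mm wide; open, the fingers measure 117 mm over their backs; the gripper's body (75 mm by 190 mm) begins 51 mm behind the grasp point.
Start: joints at [64.045, 19.091, 2.286, 83.961, -0.768, 76.965, -3.352], TCP at [0.225, -0.61, 0.209] pointing down, gripper open.
Joint ranges: [-147.57, 147.57], [-21.85, 119.76], [-74.77, 79.35], [14.55, 137.4], [-85.83, 265.84], [4.83, 119.75], [-152.11, 152.11]. Speed limits (degrees/s): [127.2, 127.2, 159.86, 159.86, 180, 180, 180].

### API

Orientations are given as a 3x3 rotation matrix whose columns are the frame's x, y, z axes.
In Python, from bench import telemetry, vision, ticket, r gives the robot as it stands. The module is installed in compiled form; this text tells all that it offers.
- The arm moves only by the tool play_rows, never from a script. Its argument "targets" is a list that holds one entry, the list of rows, each a list of 4 numbers: the shift along the tool's x, y, z normalised to -1 to 1, where 1 is 40 cm, then the turn about the tool's z normalised to -1 to 1, where 1 is 90 degrees. In form: [[[tx, ty, tz, turn], ...]]. A call has exactly 8 rows; each row is the pose to reach, as a shift and turn from the pose commanded when the call began, along the tool's axes at that moment; what a row does not reach only later rows make up. A row lasts 1/10 s, in which the tool goes at most 50 mm and 8.59 degrees, less where a joint would pass 70% of its speed; a pose out of reach is approached as far as the arm can. A call with a number of a shift or a turn outside -1 to 1 is refused whole. A call with a gripper value outside its range is refused whole. "fingers" is the closure, from -1 (fully open) to 1 (shut), so that 0 is half open, set as the call begins (left out, the last holds). The fingers move at their own pace and stop on an object; the grip force is fixed at half the most. Time passes only in rows, so rows that repeat a pose let the fingers close, or fill a call up. It gives the time, the measured TCP pose, the force, the opening and the grip force at its end, in the units of the state.
- telemetry.observe(): the state, without advancing time (a new reading comes with each control period).
- vision.snapshot(name): name is "scene" or "top" or "wrist"; returns a dict with "color" (480x640x3 uint8, red, green, blue), "intrinsics" (3x3 intrinsics, pixels), "distortion" ([k1, k2, p1, p2, k3] as OpenCV has them; the pictures are not rectified), "xyz" and "attitude" of the camera in the world. Camera axes: x right, y down, z forward; pixel columns grow to the right and rows downward; lengths in m; the calibration is good to about 2 mm. A picture is of the moment at which its call begins. There is no depth.
- ticket.close_job(): hands the job in; it is judged then, once.
The state is a dict: "t": time; "joint_pos": joint angles; "qvel": joint speeds; "joint_torque": joint torques, N m; "position": TCP position; "tcp_rot": TCP orientation; "ft_force": force on the tool from outside, world axes, zero at the start; "moment": the same for the moment, N m; "width": finger opening in m; "finger_force": force on a finger pad.
Only numpy, scipy, OpenCV 4.12 (cv2) and the standard library are available. Lean on these libraries where they do the work, as an engineer would, in place of code of your own. Each camera call takes 0.05 s, during which the arm holds its last target. There are 200 camera calls.

### The job

Turn the decorating turntable on to its next working position: pull the red spring ring straight up until its tooth is clear of the notch, swing the turntable clockwise (seen from above) to the next notch, the one in the brass sector, and let the tooth drop fully home there, then let go. Find the notch by feel without forcing the tooth hard against the metal, and leave the tape roll, the walnut shell and the eraser where they are.

Things in the scene. Friction and masses are not known exactly. Their poses are not given: they have to be found in the camera images.
- stand: fixed round green stand, 194 mm across, on the table; origin at the centre of its underside, on the turntable's vertical axis; z up, x axis along the index arm as it stands at the start (in its first notch). On its drum lies a flat steel index ring, top 40 mm above the table, with open-topped notches about 11 mm wide every 60 deg
- first_notch (a point): mouth of the first notch, where the tooth is at the start: on top of the ring, 85 mm from the axis. The next notch, clockwise, is about the middle of a brass sector 77 deg long, as high as the ring, clamped anew for each job: anywhere 45 to 75 deg from this point, not measured. Up to it the track is level without gaps: a tooth let down rides on it till it falls in. The sector stays put
- turntable (a joint): angle of the wooden turntable (124 mm across, top at 58 mm; a green lid with two gold caps and a walnut shell half fixed on it, up to 86 mm high) and of its dark index arm; rad, 0 in the first notch, grows clockwise seen from above; light friction (1 to 1.5 N at the ring) holds it where it is left
- plunger (a joint): lift of the spring plunger in the index arm, m: 0 fully home, about 0.0065 when the tooth rides on the track, 0.014 at its upper stop. Its spring pulls it down with about 6.5 N at 0 and 10 N at 0.014. Lifted by more than 0.007 the tooth is out of its notch; it slides only up and down in the arm
- ring_center (a point): centre of the red pull ring with black grooves: an upright solid cylinder 26 mm across, 40 mm high, on top of the plunger, 85 mm from the turntable's axis; this point is 102 mm above the table when home. It turns freely about its own axis, so the gripper need not turn with the arm. Below it: a brass bush 18 mm across (top at 72 mm) on the arm (25 mm wide, top at 58 mm)
- tooth: steel index tooth at the lower end of the plunger, under the arm: 8 mm wide, its lower edges rounded 1 mm, 7 mm deep in a notch when home, with 1 to 1.5 mm play on either side. It must not be pressed on notch walls or track with more than 30 N. Its origin lies on the turntable's axis, at table height when home
- tape_center (a point): black tape roll, 48 mm across, 18 mm high, loose, beside the stand; centre
- nut_center (a point): walnut shell half, 34 x 44 x 18 mm, dome up, loose, beside the stand; centre
- rubber_center (a point): white boxed eraser, 21 x 34 x 12 mm, loose, beside the stand; centre
Not all that is in view belongs to the job. There is more than one size of the stand; the job needs the smaller.

How it is judged:
By the outcome, as a careful person would: the job done as asked, in the order asked, and still so for the second after the job is handed in, with the robot touching nothing.
It also fails if it takes over 45 s, if anything falls off the work surface, if the arm or the gripper's body presses on something with over 40 N, if the wrist force passes 120 N, or if a joint passes its speed limit or range.

## Working session

There is one attempt and no reset: what is moved stays moved. The work goes in short steps, Python scripts to look and compute and a tool call to move; the robot and the scene stay as the last step left them, time stands still between calls to the robot, and variables do not carry over. Pictures are saved under pics/ and viewed, at most 10 in all, crops included, and the job is handed in when it is done.

Besides the shell and the picture viewer there is one more tool, called after "Emit:" as a command line: name --argument value ..., lists and objects as JSON in quotes. play_rows: Moves the arm, as the interface text tells. Its arguments: {"type":"object","properties":{"targets":{"type":"array"},"fingers":{"type":"number"}},"required":["targets"]}

```bash
mkdir -p pics; python3 - <<'E'
from bench import telemetry, vision, r
import cv2,numpy as np
s=telemetry.observe();print(s,r.tip_reach)
for n in("scene","top"):
    d=vision.snapshot(n);cv2.imwrite(f"pics/{n}0.png",d["color"][:,:,::-1]);print(n,d["intrinsics"],d["distortion"],d["xyz"],d["attitude"])
    np.savez(f"{n}0.npz",**{k:np.array(v) for k,v in d.items()})
E
```

```text
{'t': 0.0, 'joint_pos': array([64.04473623, 19.130933  ,  2.28414216, 84.01141492, -0.76770868,
       76.96632975, -3.35094829]), 'qvel': array([-0.0296894 ,  0.05233907,  0.02885862, -0.00761761, -0.05418613,
       -0.06461379,  0.01928495]), 'joint_torque': array([ 1.37682866e-03, -6.56363583e+01,  1.33599814e+00, -4.03802025e+01,
       -5.97233931e-02,  4.45058139e-02,  1.45926369e-04]), 'position': array([ 0.22500632, -0.60927956,  0.20806547]), 'tcp_rot': array([[ 9.38059345e-01,  3.46473985e-01, -6.65564806e-04],
       [ 3.46474608e-01, -9.38058169e-01,  1.48892033e-03],
       [-1.08466342e-04, -1.62729694e-03, -9.99998670e-01]]), 'ft_force': array([ 0.03035006, -0.63193287, -1.04650208]), 'moment': array([ 0.01201452, -0.03029522,  0.01039647]), 'finger_force': 0.0, 'width': 0.08714306409430622} 0.022
scene [[552.16711049   0.         318.37374124]
 [  0.         552.16711049 233.09464413]
 [  0.           0.           1.        ]] [-0.13425686  0.          0.          0.          0.        ] [1.1567733  0.43665378 0.8190308 ] [[-0.46827579  0.54505218 -0.69543937]
 [ 0.88345846  0.30200309 -0.3581833 ]
 [ 0.01479625 -0.78212036 -0.62295169]]
top [[571.31697497   0.         326.22271446]
 [  0.         571.31697497 236.41120026]
 [  0.           0.           1.        ]] [-0.01118792  0.          0.          0.          0.        ] [0.2769779  0.02281746 1.19965332] [[ 0.02650361 -0.99717242  0.07031867]
 [-0.99958118 -0.02725384 -0.00973097]
 [ 0.01161991 -0.07003131 -0.99747711]]
```

View pics/scene0.png

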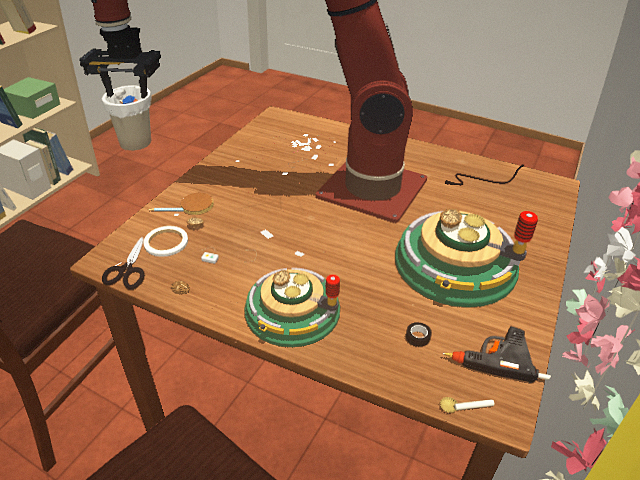

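View pics/top0.png

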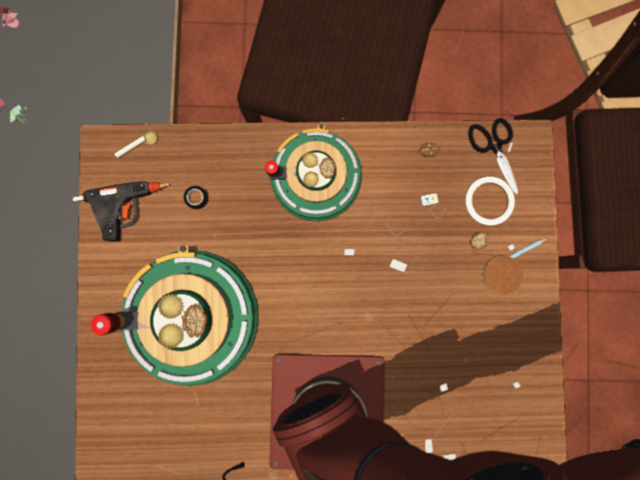

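Two candidates: stand A at top-view (317,176) and stand B at (190,318). A is the smaller (about 90 px against 130 px across), so A is the one; ring at (272,168). Confirming in an enlarged crop.

```bash
cat > h.py <<'E'
import cv2,numpy as np
def ray(d,uv):
    p=cv2.undistortPoints(np.array([[uv]],float),d["intrinsics"],d["distortion"])[0,0]
    return np.array(d["xyz"]),np.array(d["attitude"])@[p[0],p[1],1]
def at_z(d,uv,z):
    o,v=ray(d,uv);return o+v*(z-o[2])/v[2]
def proj(d,P):
    R=np.array(d["attitude"]).T;t=-R@np.array(d["xyz"])
    return cv2.projectPoints(np.array(P,float).reshape(-1,3),cv2.Rodrigues(R)[0],t,d["intrinsics"],d["distortion"])[0][:,0]
def tri(a,ua,b,ub):
    (o1,v1),(o2,v2)=ray(a,ua),ray(b,ub)
    s=np.linalg.lstsq(np.c_[v1,-v2],o2-o1,rcond=None)[0]
    return (o1+s[0]*v1+o2+s[1]*v2)/2, np.linalg.norm(o1+s[0]*v1-o2-s[1]*v2)
E
python3 - <<'E'
from h import *
T=np.load("top0.npz");S=np.load("scene0.npz")
a=cv2.resize(T["color"][115:230,255:375],None,fx=5,fy=5,interpolation=cv2.INTER_CUBIC)[:,:,::-1]
cv2.imwrite("pics/c1.png",a)
a=cv2.resize(S["color"][260:350,235:355],None,fx=6,fy=6,interpolation=cv2.INTER_CUBIC)[:,:,::-1]
cv2.imwrite("pics/c2.png",a)
E
```

```text
(no output)
```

View pics/c1.png

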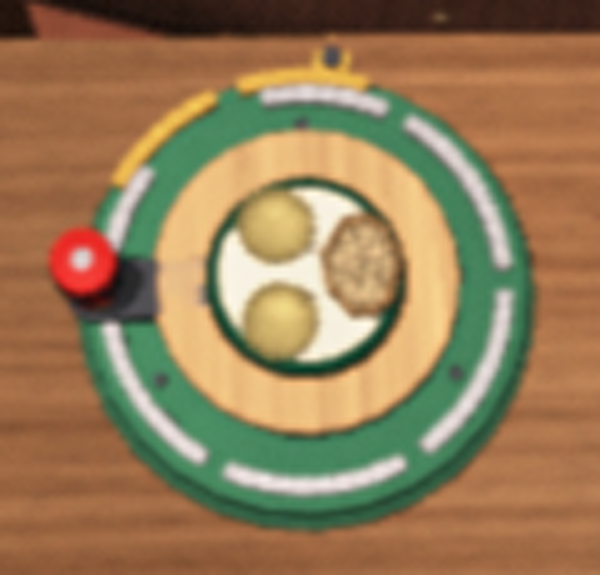

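View pics/c2.png

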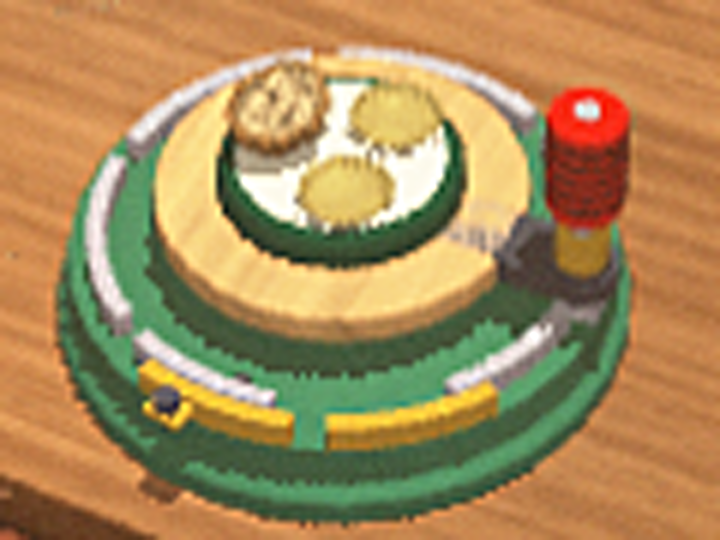

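Both crops confirm it: smaller stand with ring top at c1 (82,262) / c2 (588,108), wood disc centre c1 (308,282), and a gap in the brass sector at c1 (227,93) / c2 (311,420).

```bash
python3 - <<'E'
from h import *
T=np.load("top0.npz");S=np.load("scene0.npz")
t=lambda u,v:((u+.5)/5-.5+255,(v+.5)/5-.5+115)
s=lambda u,v:((u+.5)/6-.5+235,(v+.5)/6-.5+260)
print("ringtop tri",tri(T,t(82,262),S,s(588,106)),at_z(T,t(82,262),.122),at_z(S,s(588,106),.122))
C=at_z(T,t(308,282),.058);print("C top",C)
Cs=at_z(S,s(343,195),.058);print("C scene",Cs)
# base silhouette width check in top
for z,u in((0.03,(83,300)),(0.03,(533,300))):print(at_z(T,t(*u),z))
for N in(at_z(T,t(227,93),.04),at_z(S,s(311,420),.04)):
    for c,R in((C,at_z(T,t(82,262),.122)),(Cs,at_z(S,s(588,106),.122))):
        a=lambda P:np.degrees(np.arctan2(P[1]-c[1],P[0]-c[0]))
        print(N,"r",np.hypot(*(N-c)[:2]),np.hypot(*(R-c)[:2]),"ring ang",a(R),"notch cw",a(R)-a(N))
E
```

```text
ringtop tri (array([0.4824827 , 0.12073482, 0.12319261]), np.float64(0.00039507801553819024)) [0.48262627 0.12102228 0.122     ] [0.48141147 0.12001441 0.122     ]
C top [0.48928149 0.03542413 0.058     ]
C scene [0.49568268 0.04016359 0.058     ]
[0.48431992 0.12846106 0.03      ]
[ 0.48963357 -0.05757533  0.03      ]
[0.57039521 0.07117802 0.04      ] r 0.0886440975042996 0.08585647561740728 ring ang 94.44578154925246 notch cw 70.65851223814957
[0.57039521 0.07117802 0.04      ] r 0.08089411755714636 0.08111608731722408 ring ang 100.13310559233535 notch cw 77.58894761207401
[0.57076831 0.07172822 0.04      ] r 0.08920811986657748 0.08585647561740728 ring ang 94.44578154925246 notch cw 70.43180472474053
[0.57076831 0.07172822 0.04      ] r 0.08145046962952104 0.08111608731722408 ring ang 100.13310559233535 notch cw 77.33210897045588
```

Emit:
play_rows --targets '[[[0.11,-0.07,0,-0.055],[0.22,-0.14,0,-0.11],[0.33,-0.21,0,-0.165],[0.44,-0.28,0,-0.22],[0.55,-0.35,0,-0.275],[0.66,-0.42,0,-0.33],[0.77,-0.49,0,-0.385],[0.88,-0.55,0,-0.44]]]' --fingers -1

```text
t: 0.9
position: [0.47, -0.2911, 0.2089]
tcp_rot: [[0.499, 0.867, -0.0], [0.867, -0.499, -0.0], [-0.0, -0.0, -1.0]]
ft_force: [0.4, 0.2, -0.7]
width: 0.0873
finger_force: 0.0
```

```bash
cat > st.py <<'E'
from bench import telemetry
import numpy as np,sys
np.set_printoptions(precision=4,suppress=True)
s=telemetry.observe()
for k in("t","joint_pos","position","ft_force","moment","width","finger_force"):print(k,s[k])
R=s["tcp_rot"];print(R)
if len(sys.argv)>3:
    d=np.array([float(v) for v in sys.argv[1:4]])-s["position"];print("cmd",R.T@d/.4)
E
python3 st.py 0.4824 0.1207 0.19
```

```text
t 0.9
joint_pos [ 42.0783   8.8001 -16.5795  96.9193   2.6059  74.6629  -4.9425]
position [ 0.47   -0.2911  0.2089]
ft_force [ 0.3885  0.2205 -0.7496]
moment [-0.041  -0.1319  0.0098]
width 0.08727732337123809
finger_force 0.0
[[ 0.499   0.8666 -0.0002]
 [ 0.8666 -0.499  -0.0001]
 [-0.0002 -0.0001 -1.    ]]
cmd [ 0.9076 -0.4869  0.0472]
```

Emit:
play_rows --targets '[[[0.13,-0.07,0.005,0],[0.26,-0.14,0.01,0],[0.39,-0.21,0.015,0],[0.52,-0.28,0.02,0],[0.65,-0.35,0.025,0],[0.78,-0.42,0.03,0],[0.88,-0.475,0.035,0],[0.88,-0.475,0.035,0]]]'

```text
t: 1.7
position: [0.4812, 0.1084, 0.1949]
tcp_rot: [[0.502, 0.865, 0.0], [0.865, -0.502, -0.0], [-0.0, 0.0, -1.0]]
ft_force: [0.3, 1.2, 0.1]
width: 0.0867
finger_force: 0.0
```

```bash
python3 st.py 0.4824 0.1207 0.111; python3 - <<'E'
from h import *
from bench import vision
d=vision.snapshot("wrist");np.savez("w1.npz",**{k:np.array(v) for k,v in d.items()})
cv2.imwrite("pics/w1.png",d["color"][:,:,::-1]);print(proj(d,[[.4824,.1207,.122],[.4893,.0354,.058],[.4824,.1207,.082]]))
E
```

```text
t 1.7
joint_pos [ 18.7051   3.6347 -37.6022 104.7129   2.3497  72.4113 -49.6987]
position [0.4812 0.1084 0.1949]
ft_force [0.3072 1.1516 0.067 ]
moment [-0.0303 -0.1128 -0.0015]
width 0.08667655876457807
finger_force 0.0
[[ 0.5022  0.8647  0.0003]
 [ 0.8647 -0.5022 -0.0003]
 [-0.0001  0.0004 -1.    ]]
cmd [ 0.0281 -0.013   0.2098]
[[315.39410962 232.31928729]
 [377.55018849 299.2717208 ]
 [316.51291215 219.79579969]]
```

View pics/w1.png

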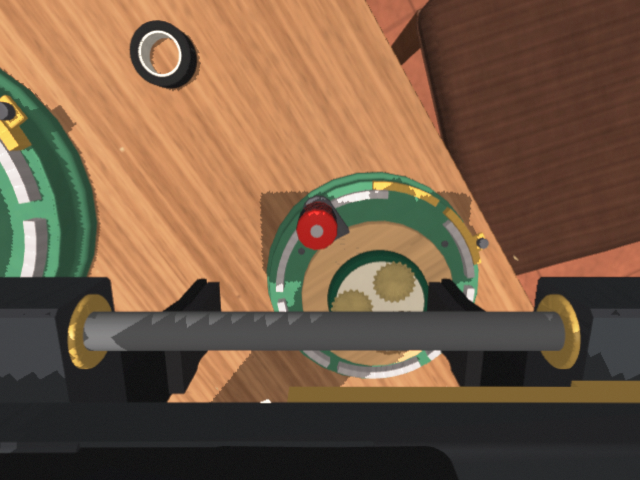

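The wrist view shows the ring top centre at (317,230), within 2 px of the prediction. The brass gap is near (440,207) and the tape roll is well clear at (163,55).

```bash
python3 - <<'E'
from h import *
d=np.load("w1.npz")
R=at_z(d,(317,230.5),.122);N=at_z(d,(441,208),.04);C=np.array([.4893,.0354])
a=lambda P:np.degrees(np.arctan2(P[1]-C[1],P[0]-C[0]))
print(R,N,a(R),a(N),a(R)-a(N),np.hypot(*(N[:2]-C)),np.hypot(*(R[:2]-C)))
E
python3 st.py 0.482 0.1213 0.111
```

```text
[0.48384216 0.12119636 0.122     ] [0.56968055 0.07171681 0.04      ] 93.63990175503108 24.31397292495776 69.32592883007331 0.08820399375046725 0.08596978005407208
t 1.75
joint_pos [ 18.3349   3.77   -38.1996 104.599    2.2434  72.3376 -50.1349]
position [0.4802 0.1178 0.1951]
ft_force [-2.7717  7.7623  0.0043]
moment [0.5035 0.2148 0.0195]
width 0.08688937712265657
finger_force 0.0
[[ 0.4948  0.869   0.0007]
 [ 0.869  -0.4948  0.0038]
 [ 0.0037 -0.0013 -1.    ]]
cmd [ 0.009  -0.0002  0.2102]
```

Emit:
play_rows --targets '[[[0,0,0.02,0],[0,0,0.04,0],[0,0,0.06,0],[0,0,0.08,0],[0,0,0.1,0],[0,0,0.115,0],[0,0,0.115,0],[0,0,0.115,0]]]'

```text
t: 2.55
position: [0.4818, 0.1065, 0.149]
tcp_rot: [[0.502, 0.865, -0.0], [0.865, -0.502, 0.0], [0.0, -0.0, -1.0]]
ft_force: [0.5, -0.4, -1.0]
width: 0.0867
finger_force: 0.0
```

```bash
python3 st.py 0.483 0.1211 0.111
```

```text
t 2.55
joint_pos [ 18.2693   6.005  -37.6439 108.1703   3.966   67.1187 -50.9076]
position [0.4818 0.1065 0.149 ]
ft_force [ 0.5074 -0.3882 -1.0076]
moment [ 0.0084 -0.0642 -0.009 ]
width 0.08670205427332973
finger_force 0.0
[[ 0.5021  0.8648 -0.0001]
 [ 0.8648 -0.5021  0.0002]
 [ 0.0001 -0.0001 -1.    ]]
cmd [ 0.033  -0.0156  0.0951]
```

Emit:
play_rows --targets '[[[0.017,-0.008,0,0],[0.033,-0.0156,0,0],[0.033,-0.0156,0.015,0],[0.033,-0.0156,0.04,0],[0.033,-0.0156,0.065,0],[0.033,-0.0156,0.09,0],[0.033,-0.0156,0.095,0],[0.033,-0.0156,0.095,0]]]'

```text
t: 3.35
position: [0.4826, 0.121, 0.1104]
tcp_rot: [[0.502, 0.865, -0.001], [0.865, -0.502, 0.0], [-0.001, -0.001, -1.0]]
ft_force: [-0.3, 0.2, 0.1]
width: 0.0874
finger_force: 0.0
```

```bash
python3 st.py 0.483 0.1211 0.111;python3 - <<'E'
from h import *
from bench import vision
d=vision.snapshot("wrist");np.savez("w2.npz",**{k:np.array(v) for k,v in d.items()})
cv2.imwrite("pics/w2.png",d["color"][:,:,::-1]);print(proj(d,[[.483,.1211,.122]]))
E
```

```text
t 3.35
joint_pos [ 16.4115   9.1321 -38.2152 110.159    6.3041  62.847  -54.4796]
position [0.4826 0.121  0.1104]
ft_force [-0.266   0.1899  0.1145]
moment [-0.0473 -0.0944  0.0331]
width 0.08740343788603984
finger_force 0.0
[[ 0.5021  0.8648 -0.0012]
 [ 0.8648 -0.5021  0.    ]
 [-0.0006 -0.0011 -1.    ]]
cmd [ 0.0008  0.0007 -0.0016]
[[324.36430464 301.44508434]]
```

View pics/w2.png

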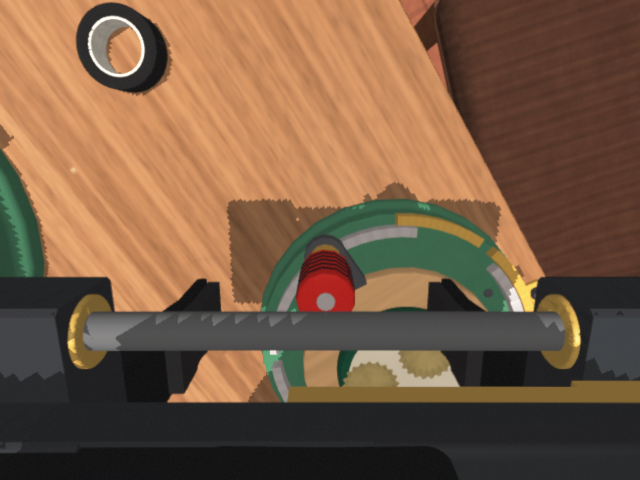

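The ring stands between the fingers: ring top at (326,301), finger midpoint about (324,340), so about 1 mm off centre. Closing.

Emit:
play_rows --targets '[[[0,0,0,0],[0,0,0,0],[0,0,0,0],[0,0,0,0],[0,0,0,0],[0,0,0,0],[0,0,0,0],[0,0,0,0]]]' --fingers 1

```text
t: 4.2
position: [0.483, 0.1211, 0.111]
tcp_rot: [[0.502, 0.865, -0.0], [0.865, -0.502, 0.0], [-0.0, -0.0, -1.0]]
ft_force: [-0.6, -0.8, -0.5]
width: 0.0314
finger_force: 0.0
```

```bash
python3 st.py 0.483 0.1211 0.111
```

```text
t 4.2
joint_pos [ 16.4125   9.085  -38.2275 110.1246   6.303   62.8579 -54.4773]
position [0.483  0.1211 0.111 ]
ft_force [-0.5596 -0.8469 -0.4548]
moment [-0.0165 -0.063  -0.0246]
width 0.031381515971956875
finger_force 0.0
[[ 0.5019  0.8649 -0.    ]
 [ 0.8649 -0.5019  0.    ]
 [-0.     -0.     -1.    ]]
cmd [ 0.      0.0001 -0.    ]
```

Still closing; another 0.8 s.

Emit:
play_rows --targets '[[[0,0,0,0],[0,0,0,0],[0,0,0,0],[0,0,0,0],[0,0,0,0],[0,0,0,0],[0,0,0,0],[0,0,0,0]]]'

```text
t: 5.0
position: [0.483, 0.1212, 0.111]
tcp_rot: [[0.502, 0.865, 0.0], [0.865, -0.502, 0.0], [0.0, -0.0, -1.0]]
ft_force: [0.1, -0.2, -0.3]
width: 0.0005
finger_force: 0.0
```

```bash
python3 st.py
```

```text
t 5.0
joint_pos [ 16.4114   9.0837 -38.2268 110.1249   6.2994  62.8562 -54.4787]
position [0.483  0.1212 0.111 ]
ft_force [ 0.1406 -0.1634 -0.2852]
moment [ 0.014  -0.0429 -0.0163]
width 0.00048731685160581365
finger_force 0.0
[[ 0.502   0.8649  0.    ]
 [ 0.8649 -0.502   0.0001]
 [ 0.     -0.     -1.    ]]
```

```bash
python3 - <<'E'
from h import *
from bench import vision
T=vision.snapshot("top");W=vision.snapshot("wrist");S=vision.snapshot("scene")
for n,d in(("T",T),("W",W),("S",S)):print(n,proj(d,[[.483,.1211,.122],[.483,.1211,.089],[.483,.1211,.111]]),d["xyz"])
c=lambda d,x,y,w,h,f:cv2.resize(np.ascontiguousarray(d["color"][y:y+h,x:x+w,::-1]),None,fx=f,fy=f)
a=c(S,255,210,130,120,3);b=c(T,215,110,130,120,3)
w=cv2.resize(W["color"][:,:,::-1],(390,292))
w=cv2.copyMakeBorder(w,0,68,0,0,cv2.BORDER_CONSTANT)
cv2.imwrite("pics/m1.png",np.hstack([a,b]));cv2.imwrite("pics/w3.png",w)
E
```

```text
T [[270.96578479 166.8050329 ]
 [272.39137651 170.0239782 ]
 [271.4504551  167.89940985]] [0.2769779  0.02281746 1.19965332]
W [[323.80020327 301.59330293]
 [323.84239321 276.44861872]
 [323.81586404 292.25876384]] [0.51729486 0.18004246 0.28717217]
S [[332.72066943 277.96182431]
 [332.16824909 290.77647636]
 [332.53422292 282.29307624]] [1.1567733  0.43665378 0.8190308 ]
```

View pics/m1.png

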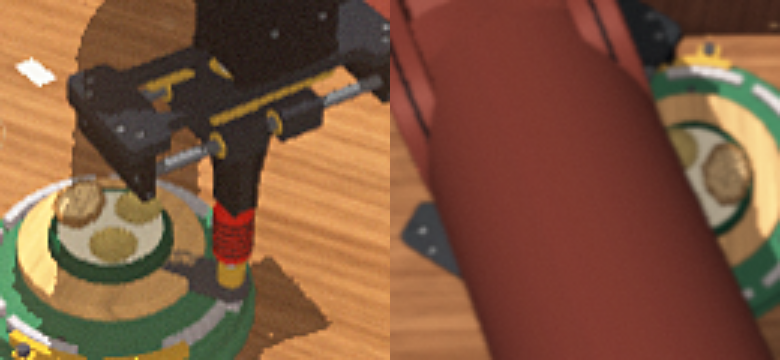

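The scene crop shows closed fingers at (240,180) over the ring's upper part (235,225), and the ring is still upright. The width reading of 0.5 mm says they closed on nothing. Checking the wrist view.

View pics/w3.png

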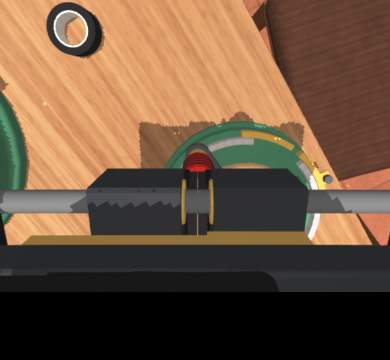

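```bash
python3 - <<'E'
from h import *
a=np.load("w1.npz");b=np.load("w2.npz");T=np.load("top0.npz");S=np.load("scene0.npz")
print(a["intrinsics"],a["distortion"]);print(b["attitude"],b["xyz"],a["xyz"])
P=[[.483,.1211,.122]]+[[.483+.013*np.cos(t),.1211+.013*np.sin(t),.122] for t in np.arange(0,6.28,.1)]
for d in(a,b,T,S):
    q=proj(d,P)[1:];print("ring ext",q.min(0),q.max(0))
print(tri(a,(317,230.5),b,(326,301)),tri(b,(326,301),T,(271,167)),tri(b,(326,301),S,(332.6,277.5)))
R=np.array([[.502,.8649,0],[.8649,-.502,0],[0,0,-1]])
for y in(.0435,-.0435):print("tip",proj(b,[np.array([.483,.1211,.111])+R@[x,y,.022] for x in(-.0095,.0095)]))
# red extents by colour
for n,d in(("a",a),("b",b),("T",T),("S",S)):
    c=d["color"].astype(int);m=((c[...,0]>150)&(c[...,1]<60)&(c[...,2]<60)).astype(np.uint8)
    k,l,st,ce=cv2.connectedComponentsWithStats(m);print(n,[x.tolist() for x in st[1:] if x[4]>40])
E
```

```text
[[412.87402865   0.         323.60159468]
 [  0.         412.87402865 243.07381887]
 [  0.           0.           1.        ]] [0.00594763 0.         0.         0.         0.        ]
[[ 0.86502268 -0.48549552 -0.12660907]
 [-0.50172814 -0.83810288 -0.21413183]
 [-0.00215138  0.24875222 -0.96856477]] [0.51712318 0.17987477 0.28648308] [0.51554304 0.16735723 0.37110329]
ring ext [294.8762666  210.54176657] [336.91635312 251.55552051]
ring ext [293.90105793 272.50851993] [354.8290526  329.37636862]
ring ext [264.13760991 160.06931811] [277.7856812  173.55238613]
ring ext [325.6633051  273.17388658] [339.77472487 282.84844137]
(array([0.48403783, 0.12149542, 0.12359654]), np.float64(1.6322394228461972e-05)) (array([0.48316656, 0.12083782, 0.12091739]), np.float64(0.0008720939628248535)) (array([0.48416281, 0.12153286, 0.12420288]), np.float64(0.0003470728795585497))
tip [[409.7444197  293.97874522]
 [411.72859056 258.20128295]]
tip [[239.07501164 293.79563757]
 [237.15213943 258.04474411]]
a [[297, 210, 39, 39, 1027]]
b [[297, 273, 57, 38, 1505]]
T [[265, 161, 13, 13, 79], [91, 315, 20, 20, 239]]
S [[520, 211, 18, 13, 153], [326, 275, 14, 10, 92]]
```

```bash
python3 - <<'E'
from h import *
from bench import vision
b=np.load("w2.npz");W=vision.snapshot("wrist");S=vision.snapshot("scene")
g=lambda i:np.clip((i/255.)**.5*255,0,255).astype(np.uint8)
c=lambda d,x,y,w,h,f:cv2.resize(g(np.ascontiguousarray(d["color"][y:y+h,x:x+w,::-1])),None,fx=f,fy=f,interpolation=cv2.INTER_CUBIC)
B=c(b,140,250,360,150,800/360)[:250]
a=c(W,270,225,110,95,3.6);s=c(S,300,230,70,60,6.6)
h=342;a=a[:h];s=s[:h]
A=np.zeros((h,800,3),np.uint8);A[:a.shape[0],:a.shape[1]]=a[:,:400];A[:s.shape[0],400:400+min(400,s.shape[1])]=s[:h,:400]
cv2.imwrite("pics/m2.png",np.vstack([A,B]))
E
```

```text
(no output)
```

View pics/m2.png

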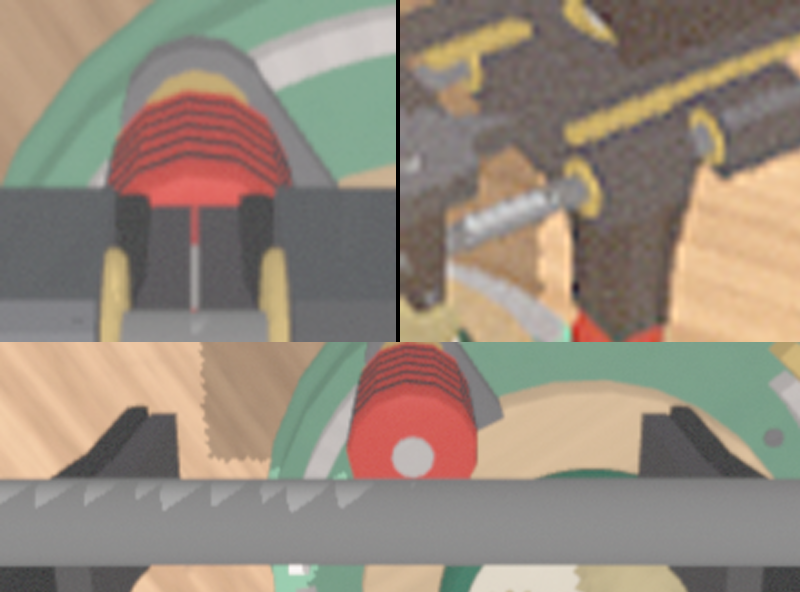

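The crops show that the fingers closed just above the ring. The red top and its stud show through the gap between them, and the tips are at z≈0.123, higher than tip_reach implies. I'll open, shift about 1 mm, go 26 mm lower and grip again.

Emit:
play_rows --targets '[[[0.003,0.002,0,0],[0.003,0.002,0,0],[0.003,0.002,0,0],[0.003,0.002,0,0],[0.003,0.002,0,0],[0.003,0.002,0,0],[0.003,0.002,0,0],[0.003,0.002,0,0]]]' --fingers 0.1

```text
t: 6.05
position: [0.4842, 0.1218, 0.111]
tcp_rot: [[0.502, 0.865, -0.0], [0.865, -0.502, 0.0], [-0.0, -0.0, -1.0]]
ft_force: [-0.0, -0.1, -0.4]
width: 0.0389
finger_force: 0.0
```

Emit:
play_rows --targets '[[[0,0,0,0],[0,0,0.01,0],[0,0,0.02,0],[0,0,0.03,0],[0,0,0.04,0],[0,0,0.05,0],[0,0,0.06,0],[0,0,0.065,0]]]'

```text
t: 6.85
position: [0.484, 0.1217, 0.0845]
tcp_rot: [[0.502, 0.865, -0.001], [0.865, -0.502, -0.0], [-0.0, -0.0, -1.0]]
ft_force: [0.4, -0.9, -0.1]
width: 0.0391
finger_force: 0.0
```

```bash
python3 st.py
```

```text
t 6.85
joint_pos [ 15.7341  11.1609 -38.0061 111.5268   7.906   59.9037 -55.8575]
position [0.484  0.1217 0.0845]
ft_force [ 0.4339 -0.9276 -0.0831]
moment [ 0.0062 -0.088   0.0721]
width 0.03910473126824167
finger_force 0.0
[[ 0.5019  0.8649 -0.0005]
 [ 0.8649 -0.5019 -0.    ]
 [-0.0003 -0.0005 -1.    ]]
```

Clear, with no contact. Closing.

Emit:
play_rows --targets '[[[0,0,0,0],[0,0,0,0],[0,0,0,0],[0,0,0,0],[0,0,0,0],[0,0,0,0],[0,0,0,0],[0,0,0,0]]]' --fingers 1

```text
t: 7.65
position: [0.4843, 0.1219, 0.0851]
tcp_rot: [[0.502, 0.865, 0.0], [0.865, -0.502, 0.0], [0.0, 0.0, -1.0]]
ft_force: [-1.6, 0.6, 2.4]
width: 0.0256
finger_force: 30.0
```

```bash
python3 st.py
```

```text
t 7.65
joint_pos [ 15.7422  11.1186 -38.0167 111.4854   7.8842  59.9361 -55.8464]
position [0.4843 0.1219 0.0851]
ft_force [-1.5725  0.5645  2.3587]
moment [ 0.1907  0.1178 -0.0268]
width 0.0256311704043997
finger_force 29.99965062830597
[[ 0.502   0.8649  0.0002]
 [ 0.8649 -0.502   0.0001]
 [ 0.0002  0.0001 -1.    ]]
```

Emit:
play_rows --targets '[[[0,0,-0.004,0],[0,0,-0.008,0],[0,0,-0.012,0],[0,0,-0.016,0],[0,0,-0.02,0],[0,0,-0.024,0],[0,0,-0.025,0],[0,0,-0.025,0]]]'

```text
t: 8.45
position: [0.4839, 0.1217, 0.0949]
tcp_rot: [[0.502, 0.865, -0.001], [0.865, -0.502, -0.0], [-0.0, -0.0, -1.0]]
ft_force: [-0.9, 0.9, -8.9]
width: 0.0251
finger_force: 30.0
```

```bash
python3 st.py; python3 - <<'E'
import numpy as np
# arc in tool frame from ring start, cw
R=np.array([[.502,.8649],[.8649,-.502]]);C=np.array([.4893,.0354])
P0=np.array([.4843,.1219]);v=P0-C;print(np.hypot(*v),np.degrees(np.arctan2(v[1],v[0])))
rad=.085;th0=np.arctan2(v[1],v[0]);C=P0-rad*np.array([np.cos(th0),np.sin(th0)]);print(C)
for a in range(0,90,3):
    t=th0-np.radians(a);P=C+rad*np.array([np.cos(t),np.sin(t)]);print(a,np.round(R.T@(P-P0)/.4,4),np.round(P,4))
E
```

```text
t 8.45
joint_pos [ 15.9825  10.387  -38.111  110.9352   7.2994  61.0927 -55.3522]
position [0.4839 0.1217 0.0949]
ft_force [-0.9359  0.8666 -8.8934]
moment [0.2028 0.1408 0.0192]
width 0.02510174525990985
finger_force 30.000400291755795
[[ 0.502   0.8648 -0.0006]
 [ 0.8648 -0.502  -0.0002]
 [-0.0005 -0.0004 -1.    ]]
0.08664438816218854 93.30821353387203
[0.48920511 0.03704165]
0 [0. 0.] [0.4843 0.1219]
3 [0.0059 0.0094] [0.4887 0.122 ]
6 [0.0113 0.0192] [0.4932 0.1219]
9 [0.0161 0.0292] [0.4976 0.1216]
12 [0.0205 0.0394] [0.5021 0.1211]
15 [0.0243 0.0499] [0.5064 0.1203]
18 [0.0275 0.0605] [0.5108 0.1193]
21 [0.0302 0.0713] [0.515 0.118]
24 [0.0323 0.0823] [0.5192 0.1166]
27 [0.0338 0.0933] [0.5234 0.1149]
30 [0.0348 0.1044] [0.5274 0.113 ]
33 [0.0352 0.1155] [0.5313 0.1109]
36 [0.035  0.1266] [0.5351 0.1086]
39 [0.0342 0.1377] [0.5388 0.1061]
42 [0.0328 0.1487] [0.5423 0.1034]
45 [0.0309 0.1597] [0.5457 0.1005]
48 [0.0284 0.1705] [0.549  0.0975]
51 [0.0253 0.1812] [0.5521 0.0943]
54 [0.0216 0.1917] [0.555  0.0909]
57 [0.0175 0.202 ] [0.5577 0.0874]
60 [0.0127 0.2121] [0.5602 0.0837]
63 [0.0075 0.2219] [0.5626 0.0799]
66 [0.0018 0.2315] [0.5647 0.076 ]
69 [-0.0045  0.2407] [0.5667 0.072 ]
72 [-0.0112  0.2496] [0.5684 0.0679]
75 [-0.0183  0.2581] [0.5699 0.0637]
78 [-0.0259  0.2662] [0.5712 0.0595]
81 [-0.0339  0.2739] [0.5723 0.0552]
84 [-0.0423  0.2812] [0.5731 0.0508]
87 [-0.0511  0.2881] [0.5737 0.0464]
```

Emit:
play_rows --targets '[[[0.006,0.0094,0,0],[0.0113,0.0192,0,0],[0.0161,0.0292,0,0],[0.0205,0.0394,0,0],[0.0243,0.05,0,0],[0.0275,0.0605,0,0],[0.0302,0.0713,0,0],[0.0323,0.0823,0,0]]]'

```text
t: 9.25
position: [0.5197, 0.1165, 0.095]
tcp_rot: [[0.502, 0.865, 0.0], [0.865, -0.502, 0.0], [0.0, 0.0, -1.0]]
ft_force: [-0.7, 2.6, -9.5]
width: 0.0252
finger_force: 30.0
```

```bash
python3 st.py
```

```text
t 9.25
joint_pos [ 15.4063  14.3795 -37.0155 106.6542   9.7229  62.0992 -55.4426]
position [0.5197 0.1165 0.095 ]
ft_force [-0.7138  2.61   -9.4652]
moment [ 0.5632  0.0042 -0.0043]
width 0.025229694030621252
finger_force 30.001066513359547
[[ 0.5019  0.8649  0.0003]
 [ 0.8649 -0.5019  0.0004]
 [ 0.0005  0.     -1.    ]]
```

Emit:
play_rows --targets '[[[0.0015,0.011,0,0],[0.0025,0.0221,0,0],[0.0029,0.0332,0,0],[0.0027,0.0443,0,0],[0.0019,0.0554,0,0],[0.0005,0.0664,0,0],[-0.0014,0.0774,0,0],[-0.0039,0.0882,0,0]]]'

```text
t: 10.05
position: [0.5495, 0.0973, 0.0951]
tcp_rot: [[0.502, 0.865, 0.001], [0.865, -0.502, 0.0], [0.001, 0.0, -1.0]]
ft_force: [2.3, 4.1, -9.7]
width: 0.0253
finger_force: 30.0
```

```bash
python3 st.py
```

```text
t 10.05
joint_pos [ 16.0919  17.2065 -35.7201 103.3059  11.1689  62.9899 -53.6394]
position [0.5495 0.0973 0.0951]
ft_force [ 2.2767  4.1311 -9.7313]
moment [ 0.936  -0.6294 -0.0042]
width 0.025310125164392478
finger_force 29.999829442240298
[[ 0.5019  0.8649  0.0006]
 [ 0.8649 -0.5019  0.0003]
 [ 0.0006  0.0003 -1.    ]]
```

Emit:
play_rows --targets '[[[-0.001,0.011,0,0],[-0.0045,0.022,0,0],[-0.0087,0.0325,0,0],[-0.0135,0.0427,0,0],[-0.0135,0.0427,0.002,0],[-0.0135,0.0427,0.004,0],[-0.0135,0.0427,0.006,0],[-0.0135,0.0427,0.0075,0]]]'

```text
t: 10.85
position: [0.5611, 0.0839, 0.092]
tcp_rot: [[0.502, 0.865, 0.0], [0.865, -0.502, -0.0], [-0.0, 0.0, -1.0]]
ft_force: [2.2, -0.2, -8.8]
width: 0.0251
finger_force: 30.0
```

```bash
python3 st.py
```

```text
t 10.85
joint_pos [ 16.7339  18.3966 -35.0515 102.2142  11.7562  63.0427 -52.4389]
position [0.5611 0.0839 0.092 ]
ft_force [ 2.1945 -0.1973 -8.8004]
moment [-0.0613 -0.6377  0.013 ]
width 0.025127334936121133
finger_force 30.005544405430555
[[ 0.502   0.8649  0.0002]
 [ 0.8649 -0.502  -0.0003]
 [-0.0002  0.0003 -1.    ]]
```

Emit:
play_rows --targets '[[[0,0,0.0005,0],[0,0,0.001,0],[0,0,0.0015,0],[0,0,0.002,0],[0,0,0.0025,0],[0,0,0.0025,0],[0,0,0.0025,0],[0,0,0.0025,0]]]'

```text
t: 11.65
position: [0.5612, 0.0842, 0.0914]
tcp_rot: [[0.502, 0.865, 0.001], [0.865, -0.502, 0.0], [0.0, 0.0, -1.0]]
ft_force: [-0.7, -0.8, 1.6]
width: 0.0252
finger_force: 30.0
```

```bash
python3 st.py
```

```text
t 11.65
joint_pos [ 16.7137  18.4433 -35.047  102.2369  11.7778  62.9575 -52.4683]
position [0.5612 0.0842 0.0914]
ft_force [-0.7176 -0.8171  1.5838]
moment [-0.3186  0.0203 -0.0178]
width 0.025190190654216044
finger_force 30.00083933584392
[[ 0.502   0.8649  0.0006]
 [ 0.8649 -0.502   0.    ]
 [ 0.0003  0.0005 -1.    ]]
```

Emit:
play_rows --targets '[[[0,0,0,0],[0,0,0,0],[0,0,0,0],[-0.002,0.004,0,0],[-0.004,0.008,0,0],[-0.0062,0.0117,0,0],[-0.0085,0.0156,0,0],[-0.0109,0.0194,0,0]]]' --fingers 0.335

```text
t: 12.45
position: [0.5647, 0.0772, 0.0908]
tcp_rot: [[0.501, 0.865, -0.002], [0.865, -0.501, 0.001], [-0.0, -0.002, -1.0]]
ft_force: [-4.8, 3.2, 3.3]
width: 0.0291
finger_force: 3.0
```

```bash
cat > ring.py <<'E'
from h import *
from bench import vision
def red():
    for n in("scene",):
        d=vision.snapshot(n);c=d["color"].astype(int);m=((c[...,0]>90)&(c[...,1]<.4*c[...,0])&(c[...,2]<.4*c[...,0])).astype(np.uint8)
        k,l,st,ce=cv2.connectedComponentsWithStats(m[250:350,240:360])
        print(n,[(st[i].tolist(),(ce[i]+[240,250]).round(1)) for i in range(1,k) if st[i][4]>25])
red()
E
python3 st.py; python3 ring.py
```

```text
t 12.45
joint_pos [ 17.1925  18.8138 -34.7991 101.8301  11.8324  63.1171 -51.6605]
position [0.5647 0.0772 0.0908]
ft_force [-4.7969  3.1725  3.3204]
moment [ 0.7142  1.1182 -0.0091]
width 0.029111800912615834
finger_force 3.001876857597381
[[ 0.5013  0.8653 -0.0016]
 [ 0.8653 -0.5013  0.0008]
 [-0.0001 -0.0018 -1.    ]]
scene [([45, 41, 14, 24, 243], array([291.4, 302.9]))]
```

Emit:
play_rows --targets '[[[-0.0006,0.0009,0,0],[-0.0012,0.0018,0,0],[-0.0018,0.0027,0,0],[-0.0024,0.0036,0,0],[-0.003,0.0045,0,0],[-0.0036,0.0054,0,0],[-0.0041,0.0061,0,0],[-0.0041,0.0061,0,0]]]'

```text
t: 13.3
position: [0.5668, 0.0736, 0.0909]
tcp_rot: [[0.502, 0.865, -0.0], [0.865, -0.502, -0.0], [-0.0, -0.0, -1.0]]
ft_force: [-2.1, 0.8, -2.0]
width: 0.0293
finger_force: 1.3
```

```bash
python3 st.py; python3 ring.py
```

```text
t 13.3
joint_pos [ 17.3864  18.9058 -34.6543 101.6857  11.9289  63.0941 -51.3974]
position [0.5668 0.0736 0.0909]
ft_force [-2.0834  0.8026 -2.025 ]
moment [ 0.2464  0.466  -0.0191]
width 0.02926917976194744
finger_force 1.2671852053608745
[[ 0.5021  0.8648 -0.0001]
 [ 0.8648 -0.5021 -0.0001]
 [-0.0001 -0.     -1.    ]]
scene [([43, 41, 13, 24, 240], array([289., 303.]))]
```

Emit:
play_rows --targets '[[[-0.0006,0.0009,0,0],[-0.0012,0.0017,0,0],[-0.0018,0.0026,0,0],[-0.0024,0.0034,0,0],[-0.003,0.0043,0,0],[-0.0036,0.0051,0,0],[-0.0043,0.006,0,0],[-0.0043,0.006,0,0]]]'

```text
t: 14.15
position: [0.5687, 0.0707, 0.0914]
tcp_rot: [[0.502, 0.865, 0.001], [0.865, -0.502, -0.0], [0.0, 0.001, -1.0]]
ft_force: [0.5, -0.0, -0.4]
width: 0.0287
finger_force: 0.1
```

```bash
python3 st.py; python3 ring.py
```

```text
t 14.15
joint_pos [ 17.578   18.9707 -34.5539 101.5271  11.9649  63.1114 -51.116 ]
position [0.5687 0.0707 0.0914]
ft_force [ 0.5045 -0.0114 -0.3792]
moment [ 0.0321 -0.0068 -0.003 ]
width 0.02874532689619667
finger_force 0.05609227227978408
[[ 0.5024  0.8647  0.0012]
 [ 0.8647 -0.5024 -0.0002]
 [ 0.0004  0.0012 -1.    ]]
scene [([41, 44, 13, 24, 234], array([286.9, 305.1]))]
```

The ring dropped about 2.5 px in the scene view and the push force vanished, so the tooth fell in. Opening and rising clear, then checking.

Emit:
play_rows --targets '[[[0,0,0,0],[0,0,0,0],[0,0,0,0],[0,0,0,0],[0,0,0,0],[0,0,0,0],[0,0,0,0],[0,0,0,0]]]' --fingers -0.1

```text
t: 15.0
position: [0.568, 0.0711, 0.091]
tcp_rot: [[0.502, 0.865, 0.0], [0.865, -0.502, 0.0], [0.0, -0.0, -1.0]]
ft_force: [-0.2, -0.9, 0.6]
width: 0.0478
finger_force: 0.0
```

Emit:
play_rows --targets '[[[0,0,-0.015,0],[0,0,-0.04,0],[0,0,-0.07,0],[0,0,-0.1,0],[0,0,-0.14,0],[0,0,-0.18,0],[0,0,-0.2,0],[0,0,-0.2,0]]]'

```text
t: 15.8
position: [0.5689, 0.0713, 0.1727]
tcp_rot: [[0.502, 0.865, 0.003], [0.865, -0.502, 0.0], [0.001, 0.002, -1.0]]
ft_force: [-0.4, 0.1, -0.1]
width: 0.0479
finger_force: 0.0
```

```bash
python3 st.py|head -8; python3 - <<'E'
from h import *
from bench import vision
D={}
for n in("scene","wrist"):
    d=vision.snapshot(n);D[n]=d;c=d["color"].astype(int)
    m=((c[...,0]>150)&(c[...,1]<60)&(c[...,2]<60)).astype(np.uint8)
    k,l,st,ce=cv2.connectedComponentsWithStats(m)
    print(n,[(st[i].tolist(),ce[i].round(1)) for i in range(1,k) if st[i][4]>25])
    for z in(.1155,.122,.1285):
      for a in(68,69,70):
        th=np.radians(93.3-a);P=np.array([.4892,.037])+.085*np.array([np.cos(th),np.sin(th)])
        print(z,a,proj(d,[[*P,z]]).round(1))
s=D["scene"]["color"][265:335,240:350,::-1];w=D["wrist"]["color"][:,:,::-1]
A=cv2.resize(s,None,fx=3.6,fy=3.6,interpolation=cv2.INTER_CUBIC);B=cv2.resize(w,(400,300))
out=np.zeros((300,796,3),np.uint8);out[:A.shape[0],:396]=A;out[:,396:]=B
cv2.imwrite("pics/f1.png",out)
E
```

```text
t 15.8
joint_pos [ 18.6966  14.6857 -35.4277  96.3319   8.9428  71.6783 -48.783 ]
position [0.5689 0.0713 0.1727]
ft_force [-0.393   0.0967 -0.1393]
moment [-0.0264 -0.0492 -0.0416]
width 0.047870463860646036
finger_force 0.0
[[ 0.502   0.8648  0.0026]
scene [([520, 211, 18, 13, 157], array([528.4, 217.5])), ([519, 222, 17, 6, 27], array([527. , 225.5])), ([515, 236, 16, 6, 39], array([521.7, 239.3])), ([280, 294, 14, 11, 104], array([286.2, 299.1]))]
0.1155 68 [[287.6 299.8]]
0.1155 69 [[286.7 299.7]]
0.1155 70 [[285.9 299.7]]
0.122 68 [[287.5 297.2]]
0.122 69 [[286.6 297.2]]
0.122 70 [[285.8 297.1]]
0.1285 68 [[287.4 294.6]]
0.1285 69 [[286.6 294.5]]
0.1285 70 [[285.7 294.5]]
wrist [([300, 238, 44, 42, 1248], array([321.6, 258.3]))]
0.1155 68 [[318.4 256.2]]
0.1155 69 [[320.5 257.6]]
0.1155 70 [[322.6 259.1]]
0.122 68 [[318.3 259.4]]
0.122 69 [[320.4 260.8]]
0.122 70 [[322.5 262.3]]
0.1285 68 [[318.1 262.8]]
0.1285 69 [[320.3 264.2]]
0.1285 70 [[322.5 265.7]]
```

View pics/f1.png

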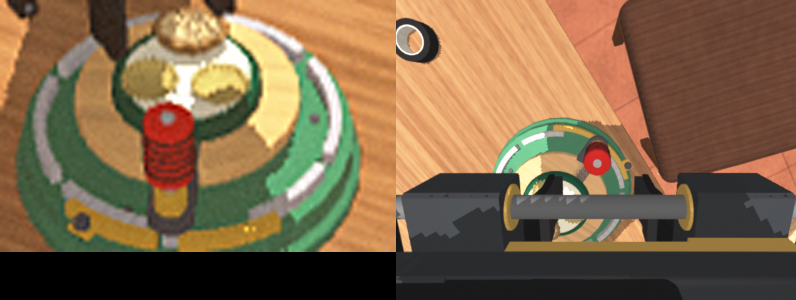

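The final view shows the ring at crop (168,118), sitting low over the brass gap with the gripper clear. Its height matches "home" (about 297 px measured, 297.2 predicted; riding on the track would give 294.6).

```bash
python3 -c "
from bench import ticket
print(ticket.close_job())"
```

```text
the job is handed in; nothing more can be done
None
```

I turned the smaller turntable about 69° clockwise and the tooth dropped home in the brass-sector notch, its height confirmed in the camera views. I then let go of the ring and handed the job in at about 16 s; the first grip closed just above the ring without touching it, so I gripped again lower.

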